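Index a test weight with one turn of the hand wheel

ROBOT

A 6-joint arm with a two-finger parallel gripper is mounted at the origin on a cart in front of the work surface, level with it; the furniture and walls round the work are solid. World frame = base frame: x ahead of the robot, y to its left, z up, the work surface at z = 0. Lengths are in m, angles in rad, forces in N, time in s.
With the tool pointing down it reaches from about 0.375 to 0.9 m from the base axis. Payload 3.1 kg.
Tool frame: the origin (TCP) lies on the centre line of the jaws, within the pads' length; the fingertips stand 8 mm ahead of it and the grasp point (between the pads) lies 11 mm behind it (arm.tcp_to_tips is the distance from the TCP to the fingertips, in m); y points along the fingers, x is the direction in which the jaws open and shut, and the axes are right-handed (so a half turn about y gives the same grasp; the last joint's range is limited). The gripper opens to 87 mm and grips with 3 to 60 N. Pads are 19 mm wide; open, the fingers measure 117 mm over their backs; the gripper's body (75 mm by 190 mm) begins 51 mm behind the grasp point.
Start: joints at [1.161, 0.527, 1.433, -0, 1.181, -0.178], TCP at [0.143, 0.608, 0.231] pointing down, gripper open.
Joint ranges: [-3.08, 3.08], [-0.75, 2.2], [0.22, 2.44], [-1.43, 4.57], [0, 2.65], [-2.85, 2.85]. Speed limits (rad/s): [2.79, 2.79, 3.14, 3.14, 3.14, 3.14].

INTERFACE

Orientations are given as [roll, pitch, yaw] about the fixed x, y, z axes, in that order (R = Rz(yaw) Ry(pitch) Rx(roll)).
In Python, from plant import monitor, read_camera, camera_info, order, nets, arm gives the robot as it stands.
- The arm moves only by the tool servo_tool, never from a script. Its argument "commands" is a list of rows, each a list of 5 numbers: the opening, from 0 (shut) to 1 (fully open), then the shift along the world's x, y, z in mm, then the turn about the world's z in rad. A call has 1 to 8 rows; each row shifts and turns the commanded pose from where the row before left it; what a row does not reach is not made up. A row lasts 1/10 s, in which the tool goes at most 50 mm and 8.59 degrees, less where a joint would pass 70% of its speed; a pose out of reach is approached as far as the arm can. A call is refused whole if a number of a shift passes 50 or a number of a turn 0.15, either way. A call with a gripper value outside its range is refused whole. The fingers move at their own pace and stop on an object; "grip_force" is the grip in N (left out, the last holds). Time passes only in rows, so rows that do not move let the fingers close. It gives the time, the measured TCP pose, the force and the opening at its end, in the units of the state.
- monitor.read_state(): the state, without advancing time (a new reading comes with each control period).
- read_camera(name): name is "side" or "top" or "wrist"; returns the picture (480x640x3 uint8, red, green, blue); there is no depth.
- camera_info(name): a dict with "fx", "fy", "cx", "cy" (pixels), "T" (4x4, takes a point from camera to world coordinates); the wrist camera has in their place "tool_from_camera" (4x4, takes a point from camera to tool coordinates, whose origin is the TCP and whose axes are the tool frame's). Camera axes: x right, y down, z forward; pixel columns grow to the right and rows downward; lengths in m; the calibration is good to about 2 mm. A picture is of the moment at which its call begins: read the wrist's pose just before it. camera_info takes no time and is no camera call.
- order.finish_job(): hands the job in, once; it reports no verdict.
Trained networks look in the newest picture that a camera, given by its name, has taken for a name from the list of things; names that differ only in an ending like _2 or _b are one class to them, and where a whole thing is asked for, a point or a joint stands for the part that bears it (a point fixed in the world has none). Each returns a list of dicts, best first, with "confidence" (0 to 1); they miss things now and then, are a little off and sometimes report something else, mostly with a low value. They report only what shows in the picture. A call takes as long as a camera call.
- nets.look_for(target, camera): "point" ([row, column] in pixels, amid what is visible of it).
- nets.outline_of(target, camera): "pixels" (480x640 bool, what is visible of it) and "point" ([row, column] in pixels, amid what is visible of it).
The state is a dict: "clock": time; "q": joint angles; "dq": joint speeds; "joint_efforts": joint torques, N m; "ee_pos": TCP position; "ee_rot": TCP orientation; "force": force on the tool from outside, world axes, zero at the start; "moment": the same for the moment, N m; "opening": opening from 0.0 (shut) to 1.0 (fully open).
Only numpy, scipy, OpenCV 4.12 (cv2) and the standard library are available. Lean on these libraries where they do the work, as an engineer would, in place of code of your own. Each camera call takes 0.05 s, during which the arm holds its last target.

TASK

Move the brass test weight on one step of the blue feed slide: with the fingertips, push the hand wheel round clockwise (seen from above) by its upright black handle through exactly one whole turn, so that the handle stops beside the red mark where it began. Only push the handle, do not grip it; leave the weight and its carriage untouched and everything else on the bench where it is, and end clear of the wheel.

Things in the scene. Friction and masses are not known exactly. Their poses are not given: they have to be found in the camera images.
- feed_slide: Blue feed slide bolted to the bench (place and yaw vary). Origin on the bench directly under the wheel's axis, z up. A round pedestal, 160 mm across at its top flange (80 mm high), carries the wheel; from it a low slide 120 mm wide runs along the body's +y axis to y = 260 mm. Nothing of the slide is higher than 56 mm beyond y = 80 mm, except the weight.
- feed_wheel (a joint): Turn of the horizontal aluminium hand wheel about its upright axis, rad: 0 at the start (handle beside the red mark), growing clockwise as seen from above; 6.283 is one turn. Seen from above, at value q the handle stands 55 mm from the axis in direction (-cos q, +sin q) of feed_slide's x, y axes. It turns stiffly (about 2 N at the handle) and stays where it is left; it winds on freely past one turn (stops at -0.6 and 8.0).
- wheel_axis (a point): Point on the wheel's axis at the height of the rim's upper side, 103 mm above the bench. The rim is a round bar 16 mm thick, 126 mm across outside; three spokes and a hub reach no higher than 109 mm above the bench.
- wheel_handle: Upright black handle on the wheel's rim, 16 mm in diameter, top 155 mm above the bench, standing 55 mm from the wheel's axis; its grip revolves freely on its own pin. Origin at its foot, 102 mm above the bench. Its upright sides are free to push between 108 and 150 mm above the bench.
- handle_mid (a point): Point on the handle's centre line, 130 mm above the bench, 25 mm below its top.
- red_mark (a point): Red line on the blue flange just outside the rim, pointing at the axis, 71.5 mm from it on feed_slide's -x side, 81 mm above the bench. The handle stands beside it, on the same radius, at the start and after each whole turn.
- feed_carriage: Aluminium carriage of the slide, 80 x 70 x 20 mm, origin at the centre of its underside, 32 mm above the bench; starts 150 mm from the wheel's axis. The wheel drives it along feed_slide's +y, 40 mm a turn.
- carriage_seat (a point): Centre of the carriage's top, 52 mm above the bench, where the weight stands within a low ring.
- brass_weight: Brass-coloured knobbed test weight, 38 mm across, 65 mm high, standing loose on the carriage; origin at the centre of its underside. Rides along; not to be touched.
- steel_weight_a: Bystander: silvery knobbed weight, 29 mm across, 49 mm high, origin under its centre.
- steel_weight_b: Bystander: silvery knobbed weight, 23 mm across, 39 mm high, origin under its centre.
- calculator_2: Bystander: grey pocket calculator, 150 x 108 x 29 mm, lying to the right.
- tally_counter: Bystander: round hand tally counter with finger ring, 77 x 47 x 26 mm, near the front edge to the right.
- screwdriver: Bystander: red-handled screwdriver, 197 mm long, lying near the front edge to the right.
- blue_tape: Bystander: small roll of blue tape, 56 mm across, 19 mm high, lying to the right.

How it is judged:
On the way, in this order (a step that is already met when the one before it is completed fails the run):
1. the handle, pushed by the fingers, is past a quarter turn clockwise (value of joint feed_wheel between 1.2 and 2.6 rad and contact force between the fingers and wheel_handle above 0.2 N).
2. the handle, pushed by the fingers, is past about three fifths of the turn (value of joint feed_wheel between 3.7 and 5.2 rad and contact force between the fingers and wheel_handle above 0.2 N).
At the end, for the whole second after the job is handed in: The wheel rests one whole clockwise turn from its start, within 0.22 rad (12 mm at the handle), so the handle is beside the red mark again and the carriage one step (40 mm) on; the brass weight still stands upright and at rest on the carriage's seat, within 8 mm (value of joint feed_wheel between 6.063 and 6.503 rad and velocity of joint feed_wheel between -0.03 and 0.03 rad/s and horizontal distance between brass_weight and carriage_seat below 0.008 m and z of brass_weight in the frame of carriage_seat below 0.005 m and angle between brass_weight's own z axis and vertical below 0.1 rad and linear speed of brass_weight below 0.01 m/s); the robot touches nothing.
It fails at once if the wheel is wound well past one turn, or the wrong way (value of joint feed_wheel above 6.9 rad or value of joint feed_wheel below -0.35 rad).
It fails at once if the handle is gripped or struck hard (over 30 N) instead of pushed (contact force between the fingers and wheel_handle above 30 N).
It fails at once if the carriage or the brass weight is touched (contact force between any of the fingers, the arm and feed_carriage above 1 N or contact force between any of the fingers, the arm and brass_weight above 1 N).
It fails at once if the brass weight is lifted off its seat or tipped (z of brass_weight in the frame of carriage_seat above 0.012 m or angle between brass_weight's own z axis and vertical above 0.3 rad).
It fails at once if another thing on the bench is pushed away or lifted (distance of any of steel_weight_a, steel_weight_b, calculator_2, tally_counter, screwdriver, blue_tape from where it was at the start of the episode above 0.03 m).
It also fails if it takes over 56 s, if anything falls off the work surface, if the arm or the gripper's body presses on something with over 40 N, if the wrist force passes 120 N, or if a joint passes its speed limit or range.

## Working session

There is one attempt and no reset: what is moved stays moved. The work goes in short steps, Python scripts to look and compute and a tool call to move; the robot and the scene stay as the last step left them, time stands still between calls to the robot, and variables do not carry over. Pictures are saved under pics/ and viewed, and the job is handed in when it is done.

Besides the shell and the picture viewer there is one more tool, called as name(argument=value, ...) on one line, values as JSON. servo_tool: Moves the arm, as the interface text tells. Its arguments: {"type":"object","properties":{"commands":{"type":"array","items":{"type":"array","items":{"type":"number"}}},"grip_force":{"type":"number"}},"required":["commands"]}

```bash
ls; mkdir -p pics
python3 - <<'E'
from plant import monitor, read_camera, camera_info, order, nets, arm
import cv2, numpy as np
s=monitor.read_state(); print({k:np.round(v,3) for k,v in s.items()}, arm.tcp_to_tips)
for c in ("top","side"):
    im=read_camera(c); cv2.imwrite(f"pics/{c}0.png",im[:,:,::-1])
    i=camera_info(c); print(c,i)
    for t in ("wheel_handle","red_mark","wheel_axis","brass_weight","feed_slide","carriage_seat","handle_mid"):
        r=nets.look_for(t,c); print(t,[(np.round(d["point"],1),round(d["confidence"],2)) for d in r[:3]])
print(camera_info("wrist"))
E
```

```text
pics
{'clock': np.float64(0.0), 'q': array([ 1.161,  0.528,  1.434, -0.   ,  1.181, -0.178]), 'dq': array([-0.001,  0.002, -0.001, -0.001,  0.001,  0.001]), 'joint_efforts': array([  0.   , -44.004, -17.659,   0.063,   0.058,  -0.   ]), 'ee_pos': array([0.143, 0.608, 0.23 ]), 'ee_rot': array([-1.57 ,  0.002,  1.34 ]), 'force': array([-0.677,  0.181, -0.425]), 'moment': array([-0.032,  0.067,  0.039]), 'opening': np.float64(0.999)} 0.008
top {'fx': 480.6524771969311, 'fy': 480.6524771969311, 'cx': 312.13844692956036, 'cy': 235.9063668006653, 'T': array([[-0.05351121, -0.97181346,  0.2295978 ,  0.22004411],
       [-0.99856197,  0.05132988, -0.01546701, -0.07850185],
       [ 0.00324582, -0.23009529, -0.97316269,  1.3832746 ],
       [ 0.        ,  0.        ,  0.        ,  1.        ]])}
wheel_handle [(array([230.3, 324.6]), 0.65), (array([241.4, 302.2]), 0.46)]
red_mark [(array([242.7, 301. ]), 0.62)]
wheel_axis [(array([241.5, 300.8]), 0.93)]
brass_weight [(array([247.7, 273.8]), 0.71)]
feed_slide [(array([243.6, 302.3]), 0.2)]
carriage_seat [(array([249.1, 279.9]), 0.6)]
handle_mid
[... 462 characters left out ...]
rray([264. , 328.6]), 0.97)]
brass_weight [(array([233.2, 321.9]), 0.67), (array([345.4, 376.3]), 0.19)]
feed_slide [(array([270.2, 330.4]), 0.73)]
carriage_seat [(array([240.7, 328.4]), 0.42)]
handle_mid [(array([249.2, 316.7]), 0.63)]
{'fx': 406.0396435552437, 'fy': 406.0396435552437, 'cx': 316.3850289313426, 'cy': 231.94579591447865, 'tool_from_camera': array([[ 9.99999727e-01,  1.56226829e-04,  7.21914987e-04,
         1.52425384e-03],
       [-6.60094585e-04, -2.49532487e-01,  9.68366203e-01,
        -1.54642751e-01],
       [ 3.31426023e-04, -9.68366415e-01, -2.49532316e-01,
         6.82999873e-02],
       [ 0.00000000e+00,  0.00000000e+00,  0.00000000e+00,
         1.00000000e+00]])}
```

View pics/top0.png

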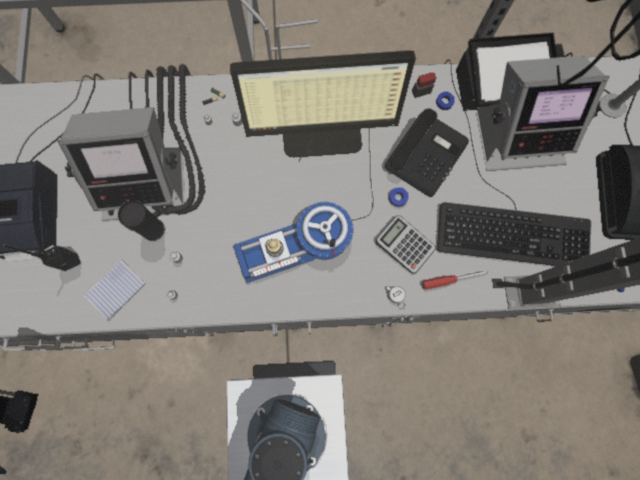

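View pics/side0.png

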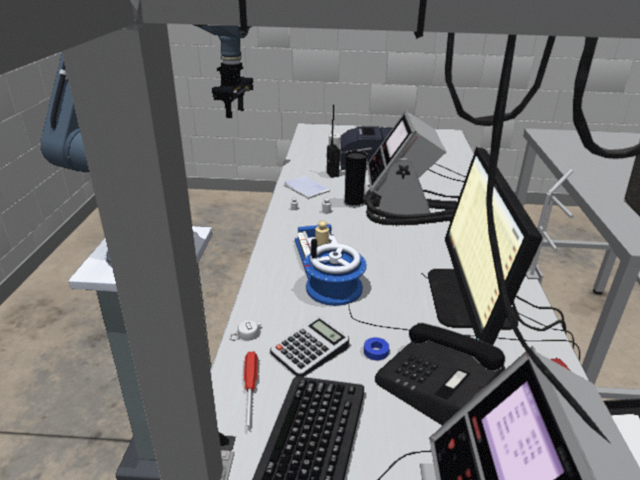

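Both pictures show the wheel with its slide running to the left (world +y), slightly toward the robot. In the top view the wheel is at about row 227, column 325. I'll zoom in and fit the pose.

Run:
```python
import cv2
a=cv2.imread("pics/top0.png")[180:300,220:380]; b=cv2.imread("pics/side0.png")[205:315,270:390]
cv2.imwrite("pics/topz.png",cv2.resize(a,None,fx=5,fy=5,interpolation=cv2.INTER_CUBIC))
cv2.imwrite("pics/sidez.png",cv2.resize(b,None,fx=5,fy=5,interpolation=cv2.INTER_CUBIC))
```

```text
(no output)
```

View pics/topz.png

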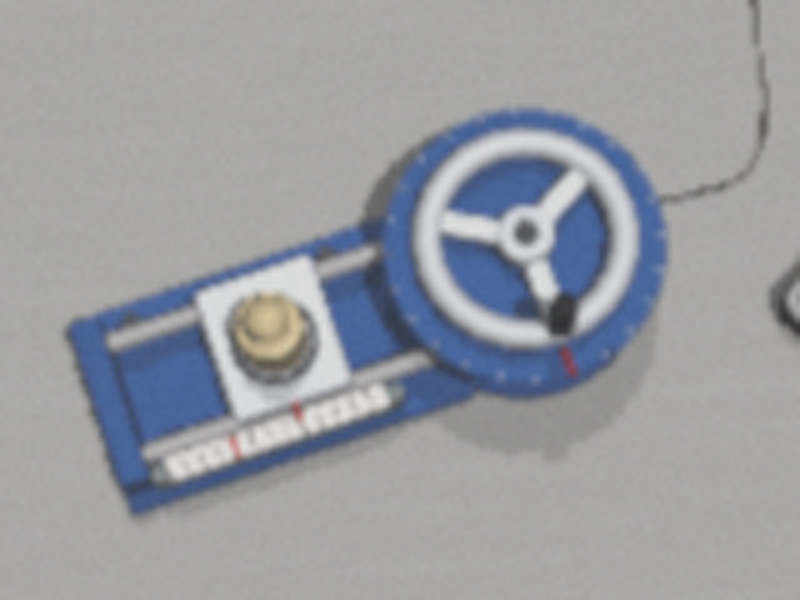

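View pics/sidez.png

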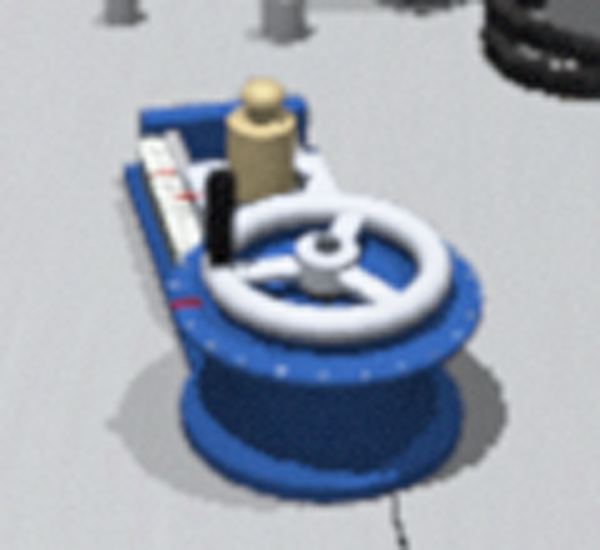

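```bash
cat > h.py <<'E'
import numpy as np
from plant import monitor, read_camera, camera_info, order, nets, arm
def proj(c,p):
    i=camera_info(c); T=np.array(i["T"]); q=(np.asarray(p)-T[:3,3])@T[:3,:3]
    return np.stack([i["fx"]*q[...,0]/q[...,2]+i["cx"], i["fy"]*q[...,1]/q[...,2]+i["cy"]],-1)
def body(P,p):
    x,y,a=P; p=np.asarray(p,float); c,s=np.cos(a),np.sin(a)
    return np.stack([x+c*p[...,0]-s*p[...,1], y+s*p[...,0]+c*p[...,1], p[...,2]],-1)
E
python3 - <<'E'
from h import *
from scipy.optimize import least_squares
z=lambda o,x,y:(o[0]+(x+.5)/5-.5,o[1]+(y+.5)/5-.5)
T=(220,180);S=(270,205)
obs=[("top",(0,0,.109),z(T,527,232)),("top",(-.0715,0,.081),z(T,570,362)),("top",(0,.15,.052),z(T,274,335)),("top",(-.055,0,.155),z(T,566,300)),
("side",(0,0,.109),z(S,328,248)),("side",(-.0715,0,.081),z(S,186,303)),("side",(-.055,0,.155),z(S,221,174))]
def f(P): return np.concatenate([proj(c,body(P,p))-np.array(u) for c,p,u in obs])
r=least_squares(f,[.5,-.1,.2],loss="soft_l1"); print(r.x, np.degrees(r.x[2])); print(r.fun.reshape(-1,2).round(2))
for c in ("top","side"):
  ob=[o for o in obs if o[0]==c]
  g=lambda P:np.concatenate([proj(c,body(P,p))-np.array(u) for c,p,u in ob])
  print(c,least_squares(g,r.x).x)
E
```

```text
[ 0.54813388 -0.13697834  0.2678411 ] 15.34616475272375
[[ 0.54 -0.55]
 [-0.04 -0.23]
 [ 0.36  0.08]
 [ 0.03  0.72]
 [ 0.05 -1.28]
 [ 0.15 -0.13]
 [-0.1  -0.49]]
top [ 0.54827273 -0.13626699  0.27071339]
side [ 0.54890224 -0.14270421  0.19989382]
```

The two cameras agree on wheel axis C≈(0.548, −0.137) and body yaw ≈ 0.268, with residuals of about 1 px or less. My plan is to shut the fingers and push with the finger back. The tool's x axis stays tangential and turns with the wheel, and I change grip side by half a turn midway because of the joint 6 range.

servo_tool(commands=[[0,26,-32,6,0.06],[0,26,-32,6,0.06],[0,26,-32,6,0.06],[0,26,-32,6,0.06],[0,26,-32,6,0.06],[0,26,-32,6,0.06],[0,26,-32,6,0.06],[0,26,-32,6,0.06]], grip_force=20)

```text
clock: 1.6
ee_pos: [0.3518, 0.3511, 0.2791]
ee_rot: [-1.571, -0.0, 1.823]
force: [1.5, -0.1, 0.1]
opening: 0.356
```

servo_tool(commands=[[0,14,-45,0,0],[0,14,-45,0,0],[0,14,-45,0,0],[0,14,-45,0,0],[0,14,-45,0,0],[0,14,-45,0,0],[0,14,-45,0,0],[0,14,-45,0,0]])

```text
clock: 2.4
ee_pos: [0.4633, -0.0095, 0.2789]
ee_rot: [-1.572, 0.0, 1.82]
force: [0.8, 1.0, -0.1]
opening: 0.006
```

servo_tool(commands=[[0,12,-45,0,0],[0,12,-45,0,0],[0,12,-45,0,0],[0,12,-45,0,0],[0,0,0,0,0],[0,0,0,0,0]])

```text
clock: 3.0
ee_pos: [0.5107, -0.1883, 0.2782]
ee_rot: [-1.57, -0.001, 1.818]
force: [-0.6, 0.4, -1.5]
opening: 0.003
```

Run:
```python
from h import *
import cv2
s=monitor.read_state(); print(s["ee_pos"],s["ee_rot"],s["q"])
for c in ("wrist","top","side"):
    im=read_camera(c); cv2.imwrite(f"pics/{c}1.png",im[:,:,::-1])
```

```text
[ 0.51067646 -0.18833179  0.27819205] [-1.57035982e+00 -1.13930831e-03  1.81769860e+00] [-5.58952266e-01  3.63848405e-01  1.57703735e+00  5.08261040e-04
  1.20183114e+00 -2.37683468e+00]
```

View pics/wrist1.png

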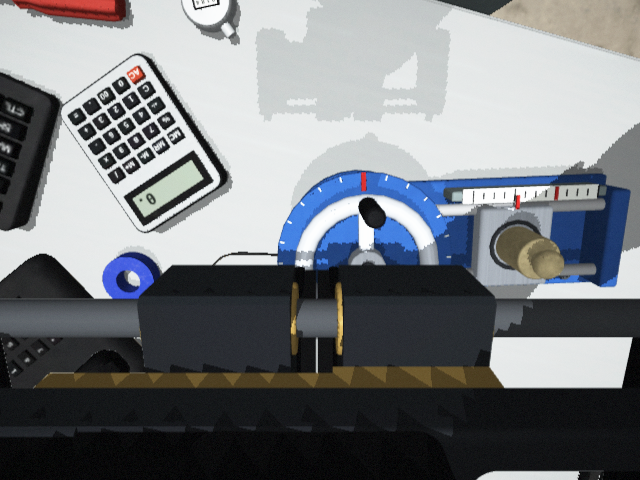

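View pics/top1.png

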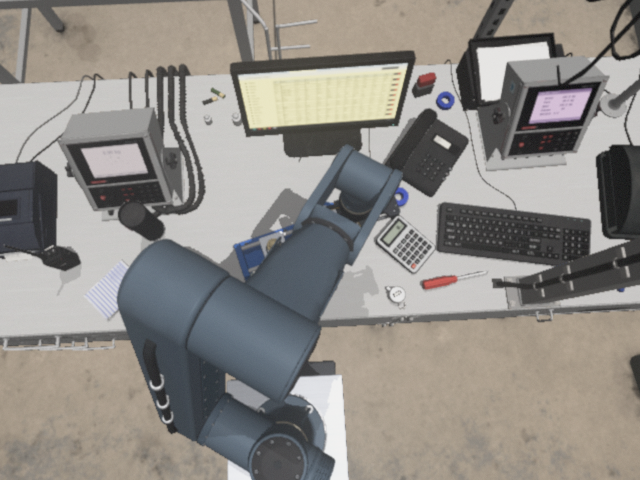

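Run:
```python
from h import *
import cv2
a=cv2.imread("pics/wrist1.png")[150:390,200:440]
cv2.imwrite("pics/w1z.png",cv2.resize(a,(600,600),interpolation=cv2.INTER_CUBIC))
a=cv2.imread("pics/side1.png")[80:380,200:500]
cv2.imwrite("pics/s1z.png",cv2.resize(a,(600,600),interpolation=cv2.INTER_CUBIC))
i=camera_info("top");T=i["T"]
for (c,r) in ((245,137),(412,123),(320,130),(320,155)):
  d=T[:3,:3]@np.array([(c-i["cx"])/i["fx"],(r-i["cy"])/i["fy"],1])
  print(c,r,[(z,(T[:3,3]+d*(z-T[2,3])/d[2])[:2].round(3)) for z in (0,.1,.15,.2)])
```

```text
245 137 [(0, array([0.873, 0.091])), (0.1, array([0.826, 0.079])), (0.15, array([0.802, 0.073])), (0.2, array([0.778, 0.066]))]
412 123 [(0, array([ 0.893, -0.432])), (0.1, array([ 0.844, -0.407])), (0.15, array([ 0.82 , -0.394])), (0.2, array([ 0.796, -0.381]))]
320 130 [(0, array([ 0.884, -0.143])), (0.1, array([ 0.836, -0.138])), (0.15, array([ 0.812, -0.136])), (0.2, array([ 0.788, -0.134]))]
320 155 [(0, array([ 0.801, -0.138])), (0.1, array([ 0.759, -0.134])), (0.15, array([ 0.738, -0.132])), (0.2, array([ 0.717, -0.13 ]))]
```

View pics/w1z.png

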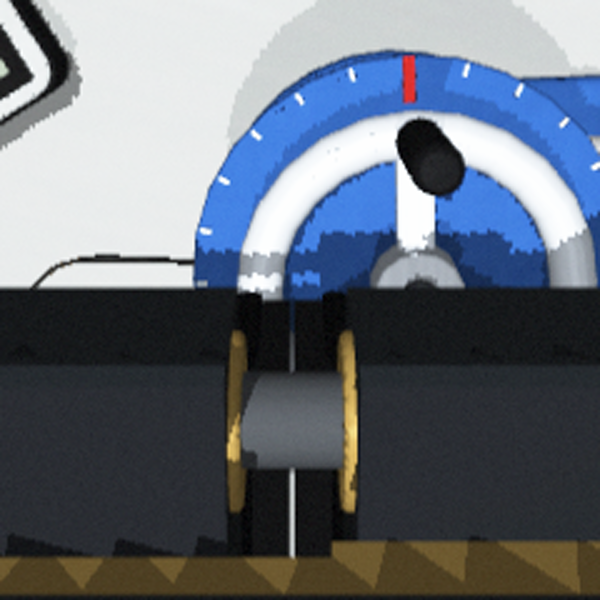

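View pics/s1z.png

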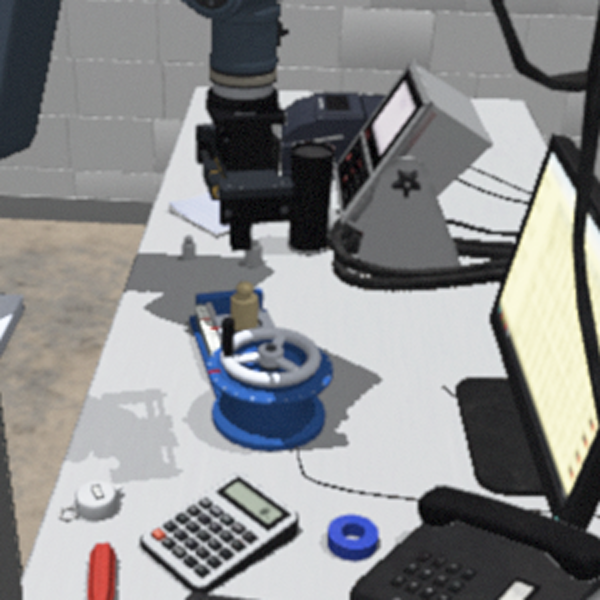

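```bash
cat >> h.py <<'E'
from scipy.spatial.transform import Rotation as R
C=np.array([.5481,-.1370]); YAW=.268
def wproj(p,pos,rot):
    i=camera_info("wrist"); M=np.array(i["tool_from_camera"]); T=np.eye(4); T[:3,:3]=R.from_euler("xyz",rot).as_matrix(); T[:3,3]=pos
    W=T@M; q=(np.asarray(p)-W[:3,3])@W[:3,:3]
    return np.stack([i["fx"]*q[...,0]/q[...,2]+i["cx"], i["fy"]*q[...,1]/q[...,2]+i["cy"]],-1)
E
python3 - <<'E'
from h import *
from scipy.optimize import least_squares
pos=[0.51067646,-0.18833179,0.27819205];rot=[-1.57036,-.00114,1.8177]
P=[*C,YAW]
pts=[(-.0715,0,.081),(-.055,0,.155),(0,.15,.052)]
print(wproj(body(P,pts),pos,rot))
u=np.array([[363.4,182],[375.5,217.5]])
print(least_squares(lambda P:(wproj(body(P,pts[:2]),pos,rot)-u).ravel(),P).x)
E
```

```text
[[359.22480655 180.79093496]
 [370.06364435 217.79185223]
 [509.03946046 246.83260663]]
[ 0.54723958 -0.13245368  0.2822127 ]
```

The wrist view shows the handle and mark 4–5 px (about 3 mm) off the prediction, so I'm shifting C to (0.548, −0.135). Clearance behind the handle is about 18 mm, and I'm descending now.

servo_tool(commands=[[0,0,0,-40,0.02],[0,0,0,-40,0],[0,0,0,-40,0],[0,0,0,-20,0],[0,0,0,-10,0],[0,0,0,0,0]])

```text
clock: 3.75
ee_pos: [0.5103, -0.1861, 0.1278]
ee_rot: [-1.569, -0.002, 1.842]
force: [0.1, -0.3, 1.0]
opening: 0.001
```

```bash
sed -i 's/^C=.*/C=np.array([.548,-.135]); YAW=.272/' h.py
cat >> h.py <<'E'
LAG=np.arctan2(.023,.055); RP=np.hypot(.055,.023)
def pose(q,flip=0,lead=0):
    """pusher centre and yaw for contact at handle angle q"""
    phi=np.pi-q+YAW; ps=phi+LAG
    return C+RP*np.array([np.cos(ps),np.sin(ps)]), phi-np.pi/2+flip*np.pi
def rows(qs,pos,yaw,flip=0):
    p=np.array(pos[:2]);
    for q in qs:
        t,y=pose(q,flip); d=(t-p)*1000; dy=(y-yaw+np.pi)%(2*np.pi)-np.pi
        print(round(q,2),np.round(d,0),round(dy,2)); p=p+np.round(d)/1000; yaw+=round(dy,2)
E
python3 - <<'E'
from h import *
s=monitor.read_state();print(s["ee_pos"],s["ee_rot"],s["force"])
rows(np.arange(-.15,2.4,.12),s["ee_pos"],s["ee_rot"][2])
E
```

```text
[ 0.5103461  -0.18613361  0.12778992] [-1.56913203 -0.00188598  1.84155716] [ 0.13953829 -0.34916653  0.9791112 ]
-0.15 [-3.  8.] 0.15
-0.03 [-5.  5.] -0.12
0.09 [-4.  6.] -0.12
0.21 [-4.  6.] -0.12
0.33 [-3.  6.] -0.12
0.45 [-2.  7.] -0.12
0.57 [-1.  7.] -0.12
0.69 [0. 7.] -0.12
0.81 [1. 8.] -0.12
0.93 [1. 7.] -0.12
1.05 [2. 6.] -0.12
1.17 [3. 7.] -0.12
1.29 [4. 6.] -0.12
1.41 [5. 5.] -0.12
1.53 [5. 5.] -0.12
1.65 [6. 5.] -0.12
1.77 [6. 3.] -0.12
1.89 [6. 3.] -0.12
2.01 [7. 2.] -0.12
2.13 [7. 1.] -0.12
2.25 [7. 1.] -0.12
2.37 [ 7. -1.] -0.12
```

servo_tool(commands=[[0,-3,8,0,0],[0,-5,5,0,0],[0,-4,6,0,-0.09],[0,-4,6,0,-0.12],[0,-3,6,0,-0.12],[0,-2,7,0,-0.12]])

```text
clock: 4.35
ee_pos: [0.4901, -0.1499, 0.13]
ee_rot: [-1.574, 0.002, 1.386]
force: [-0.5, -2.4, -0.7]
opening: 0.004
```

Run:
```python
from h import *
import cv2
s=monitor.read_state();print(s["ee_pos"],s["ee_rot"],s["force"],pose(.45))
for c in ("wrist","side"):
    im=read_camera(c); cv2.imwrite(f"pics/{c}2.png",im[:,:,::-1])
a=cv2.imread("pics/side2.png")[150:330,230:410]
cv2.imwrite("pics/s2z.png",cv2.resize(a,(600,600),interpolation=cv2.INTER_CUBIC))
```

```text
[ 0.49008085 -0.14994079  0.12999069] [-1.57352228  0.00209641  1.38574697] [-0.47647753 -2.44511549 -0.69424772] (array([ 0.4897966 , -0.14789821]), 1.3927963267948966)
```

View pics/wrist2.png

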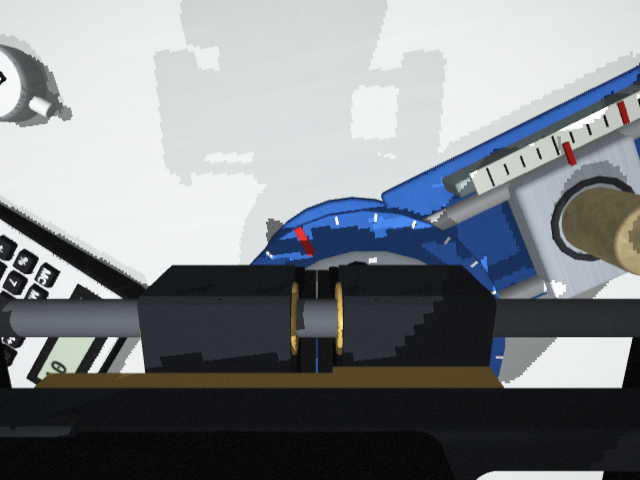

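View pics/s2z.png

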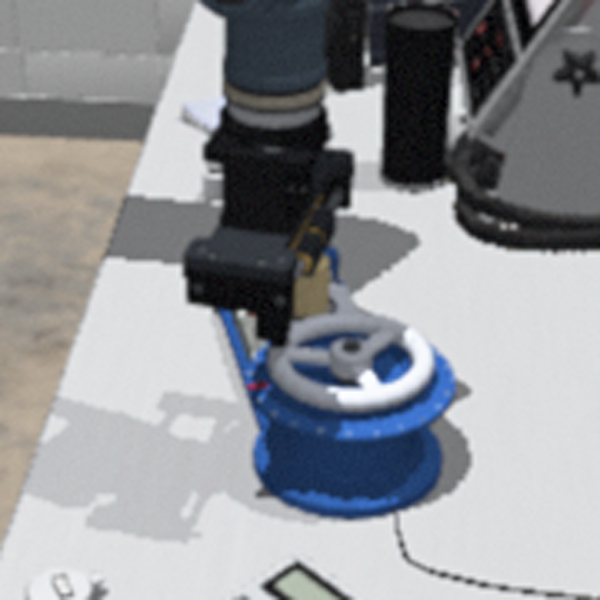

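The wrist force (−2.4 N in y) and the changed spoke positions in the side view show the fingers pushing the handle. I'll carry on.

servo_tool(commands=[[0,-1,7,0,-0.12],[0,0,7,0,-0.12],[0,1,8,0,-0.12],[0,1,7,0,-0.12],[0,2,6,0,-0.12],[0,3,7,0,-0.12],[0,4,6,0,-0.12],[0,5,5,0,-0.12]])

```text
clock: 5.25
ee_pos: [0.5042, -0.0963, 0.1295]
ee_rot: [-1.571, 0.001, 0.429]
force: [-2.2, -0.4, 2.2]
opening: 0.008
```

Run:
```python
from h import *
s=monitor.read_state();print(s["ee_pos"],s["ee_rot"],s["force"],s["q"],pose(1.41))
rows(np.arange(1.53,3.3,.12),s["ee_pos"],s["ee_rot"][2])
```

```text
[ 0.50423684 -0.09625452  0.12946411] [-1.57069438e+00  9.12516146e-04  4.28638763e-01] [-2.20609326 -0.44635871  2.15275366] [-4.06213133e-01  5.32370544e-01  1.80501006e+00 -8.43443291e-04
  8.04900352e-01 -8.34266980e-01] (array([ 0.50405308, -0.09471764]), 0.43279632679489666)
1.53 [5. 7.] -0.12
1.65 [6. 4.] -0.12
1.77 [6. 3.] -0.12
1.89 [6. 3.] -0.12
2.01 [7. 2.] -0.12
2.13 [7. 2.] -0.12
2.25 [ 7. -0.] -0.12
2.37 [ 8. -1.] -0.12
2.49 [ 7. -1.] -0.12
2.61 [ 6. -2.] -0.12
2.73 [ 7. -3.] -0.12
2.85 [ 6. -4.] -0.12
2.97 [ 6. -4.] -0.12
3.09 [ 5. -5.] -0.12
3.21 [ 4. -6.] -0.12
```

servo_tool(commands=[[0,5,6,0,-0.12],[0,6,4,0,-0.12],[0,6,3,0,-0.12],[0,6,3,0,-0.12],[0,7,2,0,-0.12],[0,7,2,0,-0.12],[0,7,0,0,-0.12],[0,8,-1,0,-0.12]])

```text
clock: 6.05
ee_pos: [0.5561, -0.0767, 0.1294]
ee_rot: [-1.571, 0.002, -0.532]
force: [-2.8, 0.5, 1.9]
opening: 0.006
```

Run:
```python
from h import *
import cv2
s=monitor.read_state();print(s["ee_pos"],s["ee_rot"],s["force"],s["q"],pose(2.37))
rows(np.arange(2.49,3.3,.12),s["ee_pos"],s["ee_rot"][2])
for c in ("wrist","side"):
    im=read_camera(c); cv2.imwrite(f"pics/{c}3.png",im[:,:,::-1])
a=cv2.imread("pics/side3.png")[150:330,230:410]
cv2.imwrite("pics/s3z.png",cv2.resize(a,(600,600),interpolation=cv2.INTER_CUBIC))
```

```text
[ 0.5560714  -0.07671134  0.12943758] [-1.57068804  0.00180838 -0.53155632] [-2.81043476  0.45365364  1.88121383] [-3.36387911e-01  5.81773539e-01  1.68443897e+00  5.94257209e-04
  8.77133287e-01  1.94788159e-01] (array([ 0.55579453, -0.07589632]), -0.5272036732051035)
2.49 [ 7. -1.] -0.12
2.61 [ 7. -2.] -0.12
2.73 [ 6. -3.] -0.12
2.85 [ 6. -3.] -0.12
2.97 [ 6. -5.] -0.12
3.09 [ 5. -5.] -0.12
3.21 [ 4. -6.] -0.12
```

View pics/s3z.png

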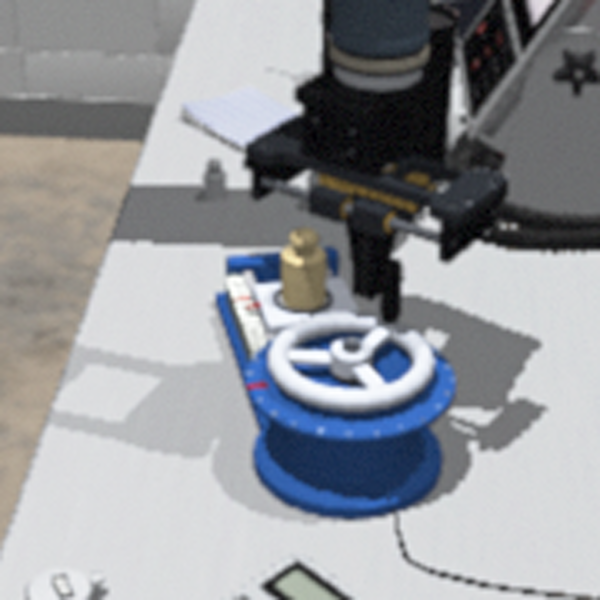

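View pics/wrist3.png

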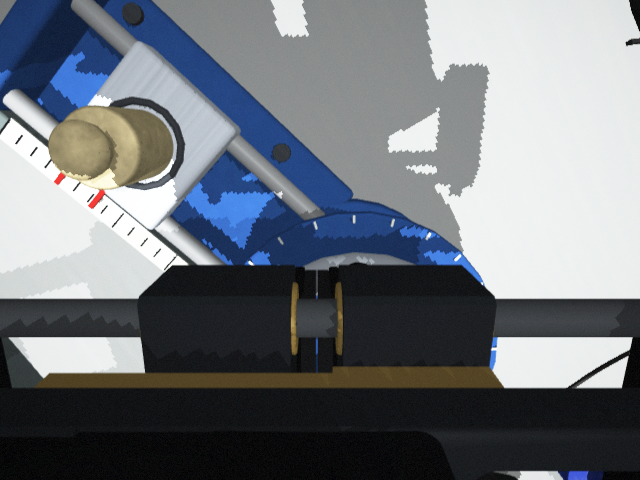

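servo_tool(commands=[[0,7,-1,0,-0.12],[0,7,-2,0,-0.12],[0,6,-3,0,-0.12],[0,6,-3,0,-0.12],[0,6,-5,0,-0.12],[0,5,-5,0,-0.12],[0,4,-6,0,-0.12]])

```text
clock: 6.85
ee_pos: [0.5975, -0.1018, 0.129]
ee_rot: [-1.571, 0.001, -1.37]
force: [0.1, 1.9, 1.5]
opening: -0.003
```

Run:
```python
from h import *
s=monitor.read_state();print(s["ee_pos"],s["ee_rot"],s["force"],s["q"],pose(3.21))
rows(np.arange(3.33,5,.12),s["ee_pos"],s["ee_rot"][2])
```

```text
[ 0.59754828 -0.10183234  0.12896621] [-1.57083163e+00  1.33902956e-03 -1.37004266e+00] [0.09206573 1.8532093  1.51797752] [-3.53512611e-01  6.30299782e-01  1.56979251e+00  1.38461528e-03
  9.42235586e-01  1.01571548e+00] (array([ 0.59721371, -0.10135463]), -1.3672036732051034)
3.33 [ 3. -6.] -0.12
3.45 [ 3. -6.] -0.12
3.57 [ 2. -7.] -0.12
3.69 [ 2. -7.] -0.12
3.81 [ 0. -7.] -0.12
3.93 [-0. -7.] -0.12
4.05 [-2. -7.] -0.12
4.17 [-2. -7.] -0.12
4.29 [-3. -7.] -0.12
4.41 [-3. -6.] -0.12
4.53 [-5. -5.] -0.12
4.65 [-5. -6.] -0.12
4.77 [-5. -4.] -0.12
4.89 [-6. -4.] -0.12
```

servo_tool(commands=[[0,3,-6,0,-0.12],[0,3,-6,0,-0.12],[0,2,-7,0,-0.12],[0,2,-7,0,-0.12],[0,0,-7,0,-0.12],[0,0,-7,0,-0.12],[0,-2,-7,0,-0.12],[0,-2,-7,0,-0.12]])

```text
clock: 7.65
ee_pos: [0.6043, -0.1563, 0.1291]
ee_rot: [-1.57, 0.002, -2.33]
force: [0.4, 2.2, 0.1]
opening: 0.003
```

Run:
```python
from h import *
import cv2
s=monitor.read_state();print(s["ee_pos"],s["ee_rot"],s["force"],s["q"],pose(4.17))
rows(np.arange(4.29,5,.12),s["ee_pos"],s["ee_rot"][2])
for c in ("wrist","side"):
    im=read_camera(c); cv2.imwrite(f"pics/{c}4.png",im[:,:,::-1])
a=cv2.imread("pics/side4.png")[150:330,230:410]
cv2.imwrite("pics/s4z.png",cv2.resize(a,(600,600),interpolation=cv2.INTER_CUBIC))
```

```text
[ 0.60434511 -0.15630031  0.12905092] [-1.56970813e+00  1.74109563e-03 -2.33026102e+00] [0.41310099 2.17575165 0.07719182] [-4.32481164e-01  6.49526548e-01  1.52363803e+00  1.57858748e-03
  9.66838898e-01  1.89688535e+00] (array([ 0.60378705, -0.15601916]), -2.327203673205103)
4.29 [-3. -6.] -0.12
4.41 [-4. -6.] -0.12
4.53 [-5. -6.] -0.12
4.65 [-5. -5.] -0.12
4.77 [-5. -5.] -0.12
4.89 [-6. -3.] -0.12
```

View pics/s4z.png

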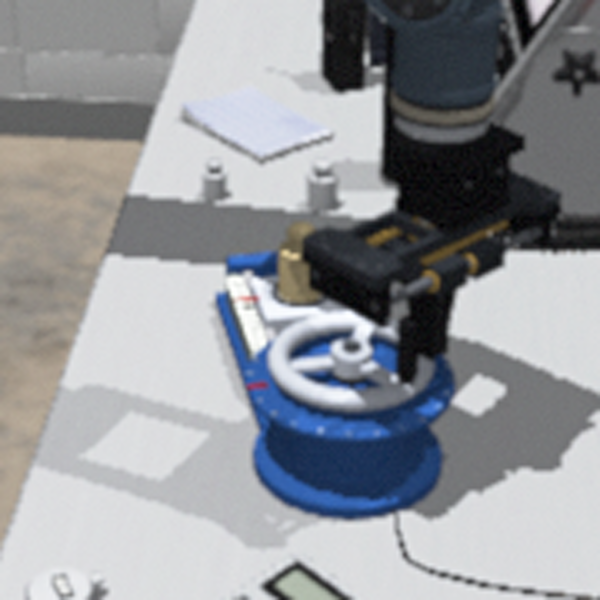

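servo_tool(commands=[[0,-3,-6,0,-0.12],[0,-4,-6,0,-0.12],[0,-5,-6,0,-0.12],[0,-5,-5,0,-0.12]])

```text
clock: 8.15
ee_pos: [0.5878, -0.1796, 0.129]
ee_rot: [-1.569, 0.002, -2.809]
force: [2.7, 0.5, -0.7]
opening: 0.002
```

Run:
```python
from h import *
s=monitor.read_state();print(s["ee_pos"],s["ee_rot"],s["force"],s["q"],pose(4.65))
phi=np.pi-4.65+YAW; t=np.array([np.sin(phi),-np.cos(phi)]); print("t",t,"handle",C+.055*np.array([np.cos(phi),np.sin(phi)]))
print(pose(4.65,1))
```

```text
[ 0.58778817 -0.17962129  0.12901104] [-1.56935064e+00  2.41681285e-03 -2.80887465e+00] [ 2.6895381   0.48022959 -0.7182363 ] [-4.78544051e-01  6.38503696e-01  1.55003978e+00  9.30528560e-04
  9.50336857e-01  2.32979236e+00] (array([ 0.58777662, -0.17940519]), -2.8072036732051036)
t [-0.94461102 -0.32819206] handle [ 0.56605056 -0.18695361]
(array([ 0.58777662, -0.17940519]), 0.33438898038468956)
```

Contact is holding at q≈4.65. Now I back off, lift, and make the half turn of the tool.

servo_tool(commands=[[0,7,2,0,0],[0,7,3,0,0],[0,0,0,40,0.1],[0,0,0,50,0.14],[0,0,0,10,0.14],[0,0,0,0,0.14],[0,0,0,0,0.14],[0,0,0,0,0.14]])

```text
clock: 8.95
ee_pos: [0.6017, -0.1738, 0.229]
ee_rot: [-1.57, 0.0, -1.999]
force: [-0.2, 0.2, -0.4]
opening: 0.002
```

servo_tool(commands=[[0,0,0,0,0.14],[0,0,0,0,0.14],[0,0,0,0,0.14],[0,0,0,0,0.14],[0,0,0,0,0.14],[0,0,0,0,0.14],[0,0,0,0,0.14],[0,0,0,0,0.14]])

```text
clock: 9.75
ee_pos: [0.6016, -0.1738, 0.2286]
ee_rot: [-1.571, -0.0, -0.879]
force: [-0.1, -0.2, -1.2]
opening: 0.001
```

servo_tool(commands=[[0,0,0,0,0.14],[0,0,0,0,0.14],[0,0,0,0,0.14],[0,0,0,0,0.14],[0,0,0,0,0.14],[0,0,0,0,0.14],[0,0,0,0,0.14],[0,0,0,0,0.12]])

```text
clock: 10.55
ee_pos: [0.6016, -0.1738, 0.2286]
ee_rot: [-1.571, -0.0, 0.221]
force: [-0.1, 0.7, 0.3]
opening: 0.007
```

Run:
```python
from h import *
import cv2
s=monitor.read_state();print(s["ee_pos"],s["ee_rot"],s["force"],s["q"])
for c in ("wrist","side"):
    im=read_camera(c); cv2.imwrite(f"pics/{c}5.png",im[:,:,::-1])
a=cv2.imread("pics/side5.png")[150:330,230:410]
cv2.imwrite("pics/s5z.png",cv2.resize(a,(600,600),interpolation=cv2.INTER_CUBIC))
```

```text
[ 0.60162837 -0.17376611  0.22861112] [-1.57086854e+00 -1.36787676e-04  2.20785513e-01] [-0.12292341  0.67373825  0.25457183] [-4.59384471e-01  5.31207967e-01  1.43161590e+00  3.23420277e-05
  1.17861702e+00 -6.80182338e-01]
```

View pics/s5z.png

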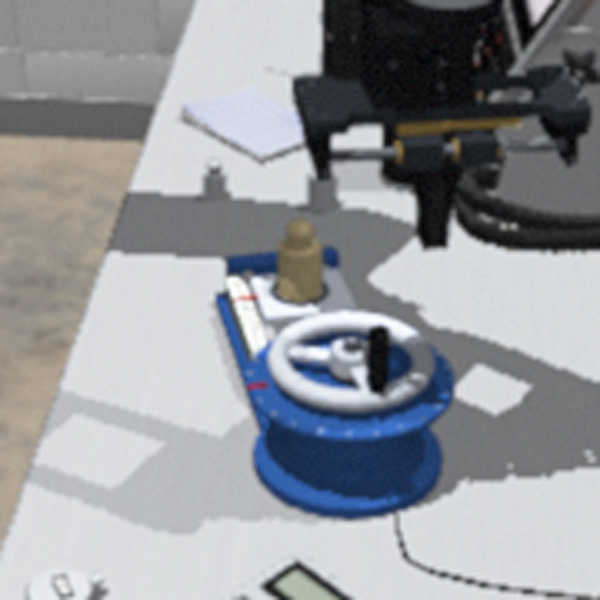

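View pics/wrist5.png

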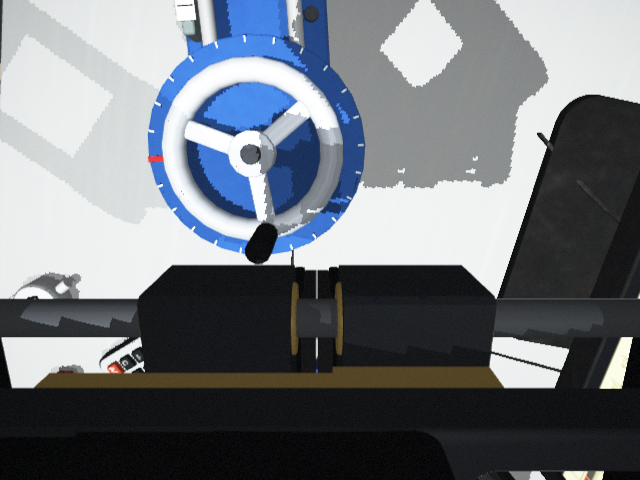

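The wrist view shows the hub at (153,250), the red mark at (159,157), the handle top at about (245,260) and the handle foot at about (228,266). I'll fit the pose and q from these.

Run:
```python
from h import *
import cv2
from scipy.optimize import least_squares
a=cv2.imread("pics/wrist5.png")[20:280,120:400]
cv2.imwrite("pics/w5z.png",cv2.resize(a,None,fx=2.2,fy=2.2,interpolation=cv2.INTER_CUBIC))
pos=[0.60162837,-0.17376611,0.22861112];rot=[-1.57086854e+00,-1.36787676e-04,2.20785513e-01]
def f(v):
    x,y,a,q=v; P=(x,y,a)
    pts=body(P,[(0,0,.109),(-.0715,0,.081),(-.055*np.cos(q),.055*np.sin(q),.155)])
    return (wproj(pts,pos,rot)-np.array([[250.5,154],[157,159],[259.5,247]])).ravel()
r=least_squares(f,[*C,YAW,4.6]); print(r.x,r.fun.round(1))
```

```text
[ 0.54639834 -0.13088562  0.31485811  4.5904846 ] [-1.8 -2.3  1.3 -0.2  0.5  2.3]
```

View pics/w5z.png

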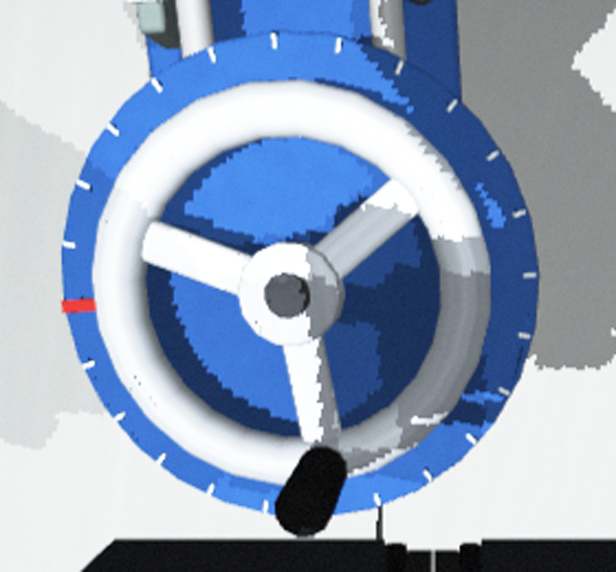

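servo_tool(commands=[[0,0,0,-40,0.06],[0,0,0,-40,0.06],[0,0,0,-20,0],[0,0,0,0,0]])

```text
clock: 11.05
ee_pos: [0.5989, -0.173, 0.125]
ee_rot: [-1.565, 0.005, 0.33]
force: [-0.0, -0.2, -0.3]
opening: 0.005
```

Run:
```python
from h import *
s=monitor.read_state();print(s["ee_pos"],s["ee_rot"],s["force"],s["q"])
rows([4.45,4.55,4.65]+list(np.arange(4.77,6.3,.12)),s["ee_pos"],s["ee_rot"][2],1)
```

```text
[ 0.59891624 -0.17301165  0.12504094] [-1.56531643  0.00539786  0.3302939 ] [-0.04822686 -0.20976219 -0.30473758] [-4.60236885e-01  6.57176058e-01  1.52097878e+00  2.25140824e-05
  9.71129727e-01 -7.90528773e-01]
4.45 [-3.  2.] 0.2
4.55 [-4. -4.] -0.1
4.65 [-4. -4.] -0.1
4.77 [-6. -5.] -0.12
4.89 [-6. -4.] -0.12
5.01 [-6. -3.] -0.12
5.13 [-7. -2.] -0.12
5.25 [-7. -1.] -0.12
5.37 [-7. -1.] -0.12
5.49 [-7.  1.] -0.12
5.61 [-7.  1.] -0.12
5.73 [-7.  2.] -0.12
5.85 [-7.  3.] -0.12
5.97 [-6.  3.] -0.12
6.09 [-6.  5.] -0.12
6.21 [-5.  5.] -0.12
```

servo_tool(commands=[[0,-4,-2,0,0],[0,-4,-2,0,0],[0,-4,-2,0,0],[0,-6,-5,0,-0.12],[0,-6,-4,0,-0.12],[0,-6,-3,0,-0.12]])

```text
clock: 11.65
ee_pos: [0.5722, -0.1935, 0.1303]
ee_rot: [-1.572, -0.005, -0.036]
force: [2.5, 1.2, -0.3]
opening: 0.002
```

Run:
```python
from h import *
s=monitor.read_state();print(s["ee_pos"],s["ee_rot"],s["force"],pose(5.01,1))
rows(np.arange(5.13,6.3,.12),s["ee_pos"],s["ee_rot"][2],1)
```

```text
[ 0.57219813 -0.19353063  0.1302648 ] [-1.57243776 -0.00488238 -0.03576402] [ 2.46681619  1.23205066 -0.25466424] (array([ 0.56958401, -0.19057095]), -0.02561101961530987)
5.13 [-9.  1.] -0.11
5.25 [-7. -2.] -0.12
5.37 [-8. -0.] -0.12
5.49 [-7.  0.] -0.12
5.61 [-7.  1.] -0.12
5.73 [-7.  3.] -0.12
5.85 [-6.  2.] -0.12
5.97 [-6.  4.] -0.12
6.09 [-6.  4.] -0.12
6.21 [-5.  5.] -0.12
```

Contact is made again (2.5 N). I'll push to about 5.97, then look before the last bit.

servo_tool(commands=[[0,-8,0,0,-0.11],[0,-7,-1,0,-0.12],[0,-7,0,0,-0.12],[0,-7,0,0,-0.12],[0,-7,1,0,-0.12],[0,-7,3,0,-0.12],[0,-6,2,0,-0.12],[0,-6,4,0,-0.12]])

```text
clock: 12.45
ee_pos: [0.5173, -0.1855, 0.1303]
ee_rot: [-1.569, -0.006, -0.985]
force: [1.0, -1.9, -0.2]
opening: 0.005
```

Run:
```python
from h import *
import cv2
s=monitor.read_state();print(s["ee_pos"],s["ee_rot"],s["force"],s["q"],pose(5.97,1))
rows([6.07,6.17,6.28],s["ee_pos"],s["ee_rot"][2],1)
for c in ("wrist","side"):
    im=read_camera(c); cv2.imwrite(f"pics/{c}6.png",im[:,:,::-1])
a=cv2.imread("pics/side6.png")[150:330,230:410]
cv2.imwrite("pics/s6z.png",cv2.resize(a,(600,600),interpolation=cv2.INTER_CUBIC))
```

```text
[ 0.51731663 -0.18553573  0.13034086] [-1.56873132 -0.00619923 -0.98540654] [ 0.95646129 -1.91437168 -0.17901315] [-5.47311089e-01  5.65686546e-01  1.71940349e+00 -1.01132070e-03
  8.50013081e-01  4.38754031e-01] (array([ 0.5148556 , -0.18455249]), -0.9856110196153098)
6.07 [-7.  5.] -0.1
6.17 [-5.  4.] -0.1
6.28 [-4.  4.] -0.11
```

View pics/s6z.png

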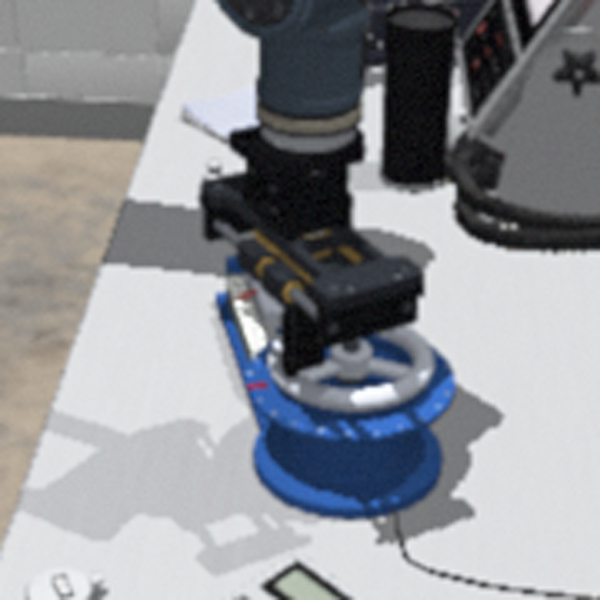

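View pics/wrist6.png

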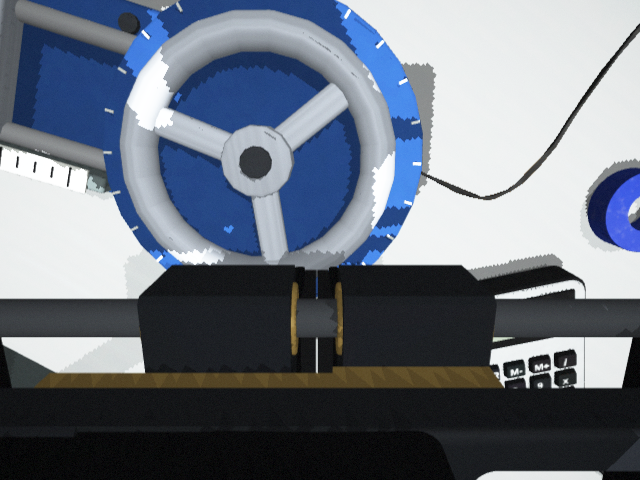

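servo_tool(commands=[[0,-6,5,0,-0.1],[0,-5,4,0,-0.1],[0,-2,2,0,-0.06],[0,0,0,0,0],[0,4,-7,0,0],[0,5,-12,0,0],[0,3,-10,0,0],[0,0,0,0,0]])

```text
clock: 13.35
ee_pos: [0.5161, -0.2039, 0.1285]
ee_rot: [-1.57, -0.002, -1.241]
force: [0.3, 0.3, 0.9]
opening: 0.004
```

servo_tool(commands=[[0,0,0,40,0],[0,0,0,45,0],[0,0,0,20,0],[0,0,0,0,0]])

```text
clock: 13.75
ee_pos: [0.5168, -0.2028, 0.2369]
ee_rot: [-1.566, -0.006, -1.24]
force: [-1.0, -0.1, 0.2]
opening: 0.005
```

Run:
```python
from h import *
import cv2
s=monitor.read_state();print(s["clock"],s["ee_pos"],s["ee_rot"],s["force"],s["q"])
for c in ("wrist","side"):
    im=read_camera(c); cv2.imwrite(f"pics/{c}7.png",im[:,:,::-1])
a=cv2.imread("pics/side7.png")[205:315,270:390]
cv2.imwrite("pics/s7z.png",cv2.resize(a,None,fx=5,fy=5,interpolation=cv2.INTER_CUBIC))
```

```text
13.75 [ 0.51676984 -0.20278735  0.23688896] [-1.56607239 -0.00565216 -1.23986232] [-1.0357147  -0.13540796  0.21561863] [-5.75385391e-01  4.22898591e-01  1.60763844e+00  2.61534624e-04
  1.10369304e+00  6.64346671e-01]
```

View pics/s7z.png

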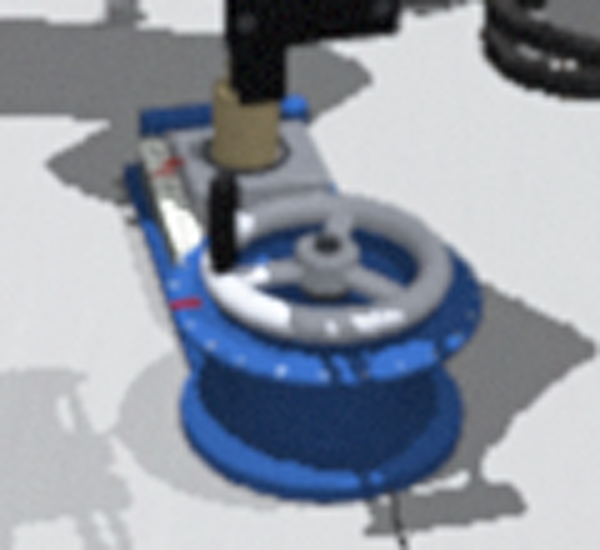

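View pics/wrist7.png

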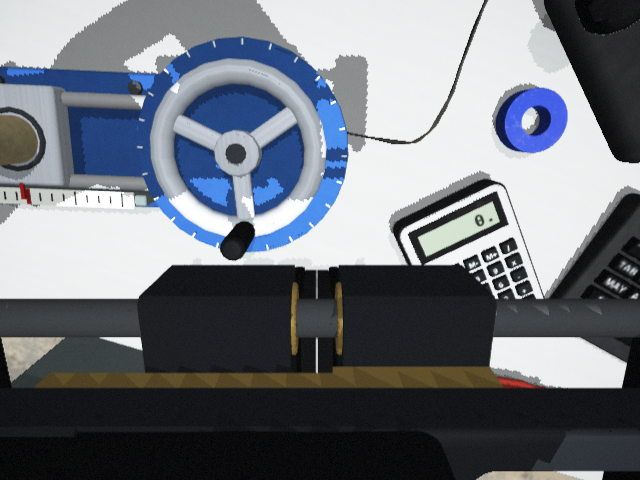

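The handle now stands near the mark. I'll move the arm aside to the left, above everything, for clean top and side views.

servo_tool(commands=[[0,0,0,40,0],[0,-5,45,5,0],[0,-5,45,0,0],[0,-5,45,0,0],[0,-5,45,0,0],[0,-5,45,0,0],[0,-5,45,0,0],[0,-5,45,0,0]])

```text
clock: 14.65
ee_pos: [0.4781, 0.115, 0.2764]
ee_rot: [-1.575, 0.002, -1.24]
force: [1.2, 0.8, -0.1]
opening: 0.008
```

servo_tool(commands=[[0,-10,40,0,0],[0,-10,40,0,0],[0,0,0,0,0],[0,0,0,0,0]])

```text
clock: 15.05
ee_pos: [0.4586, 0.1938, 0.2768]
ee_rot: [-1.575, 0.0, -1.237]
force: [-0.1, -1.1, 1.3]
opening: 0.006
```

Run:
```python
from h import *
import cv2
s=monitor.read_state();print(s["clock"],s["ee_pos"],s["force"])
for c in ("top","side"):
    im=read_camera(c); cv2.imwrite(f"pics/{c}8.png",im[:,:,::-1])
T=[cv2.resize(cv2.imread(f"pics/top{k}.png")[205:265,285:365],None,fx=5,fy=5,interpolation=cv2.INTER_CUBIC) for k in (0,8)]
S=[cv2.resize(cv2.imread(f"pics/side{k}.png")[225:285,290:370],None,fx=5,fy=5,interpolation=cv2.INTER_CUBIC) for k in (0,8)]
cv2.imwrite("pics/cmp.png",np.vstack([np.hstack(T),np.hstack(S)]))
```

```text
15.05 [0.45857934 0.19383979 0.27675146] [-0.13114289 -1.13431351  1.29072609]
```

View pics/cmp.png

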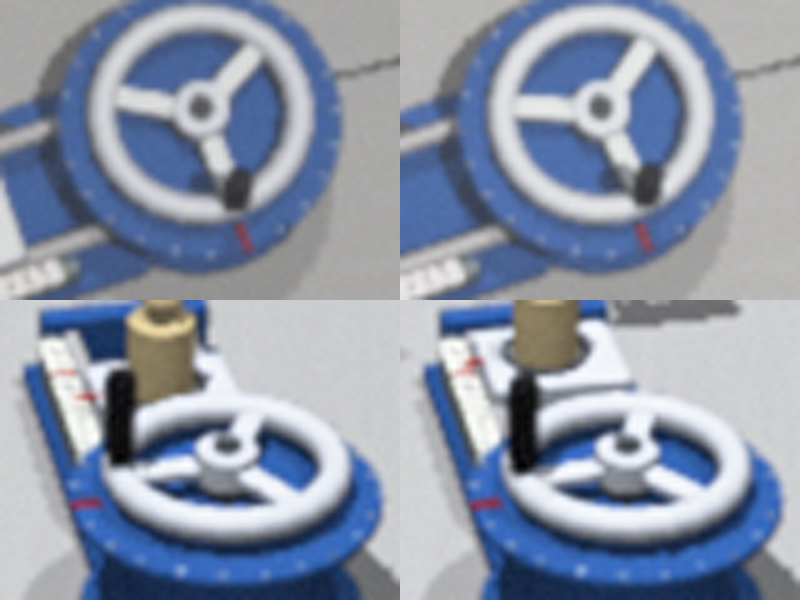

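View pics/side8.png

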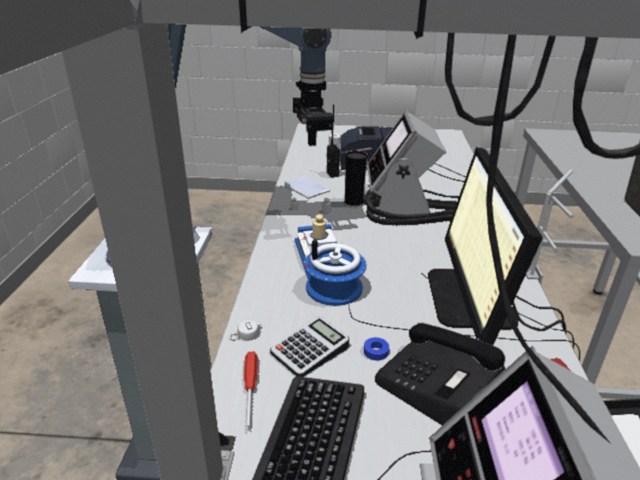

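The wheel looks about 0.12 rad short: the handle is 2.5 px, or roughly 6.5 mm, before its start place. I'll measure it more precisely by registering the spokes.

Run:
```python
from h import *
import cv2
for cam in ("top","side"):
    P=[]
    for k in (0,8):
        im=cv2.imread(f"pics/{cam}{k}.png",0).astype(np.float32)
        best=None
        th=np.linspace(0,2*np.pi,720,endpoint=False); r=np.arange(.020,.044,.001)
        pts=np.stack([C[0]+np.outer(r,np.cos(th)),C[1]+np.outer(r,np.sin(th)),np.full((len(r),720),.105)],-1)
        uv=proj(cam,pts).astype(np.float32)
        P.append(cv2.remap(im,uv[...,0],uv[...,1],cv2.INTER_CUBIC))
    p=[x.mean(0) for x in P]; p=[x-x.mean() for x in p]
    for j,x in enumerate(p):   # white spokes only
        pass
    for clip in (False,True):
        a,b=[np.clip(x,20,None) if clip else x for x in p]; a=a-a.mean();b=b-b.mean()
        cc=np.fft.ifft(np.fft.fft(b)*np.conj(np.fft.fft(a))).real/np.sqrt((a**2).sum()*(b**2).sum())
        w=[(i,cc[i]) for i in range(-80,81)]; i=max(w,key=lambda v:v[1]); print(cam,clip,"shift deg",i[0]/2,"rad",np.radians(i[0]/2).round(3),round(i[1],2))
```

```text
top False shift deg 6.5 rad 0.113 1.0
top True shift deg 7.0 rad 0.122 0.99
side False shift deg 5.5 rad 0.096 0.99
side True shift deg 6.5 rad 0.113 0.98
```

The cameras agree on about 0.10–0.12 rad short (q≈6.17). That is inside the tolerance, but there's time to centre it with a 6 mm nudge.

servo_tool(commands=[[0,7,-45,0,0],[0,7,-45,0,0],[0,7,-45,0,0],[0,7,-45,0,0],[0,7,-45,0,0],[0,7,-45,0,0],[0,7,-45,0,0],[0,7,-45,0,0]])

```text
clock: 15.95
ee_pos: [0.5151, -0.1704, 0.2781]
ee_rot: [-1.571, 0.0, -1.243]
force: [0.7, -0.2, 0.4]
opening: 0.007
```

servo_tool(commands=[[0,2,-38,0,-0.06],[0,0,0,0,0],[0,0,0,0,0]])

```text
clock: 16.25
ee_pos: [0.5168, -0.2066, 0.2777]
ee_rot: [-1.572, 0.002, -1.304]
force: [-0.0, -0.3, -0.4]
opening: 0.006
```

servo_tool(commands=[[0,0,0,-45,0],[0,0,0,-45,0],[0,0,0,-40,0],[0,0,0,-18,0],[0,0,0,0,0],[0,0,0,0,0]])

```text
clock: 16.85
ee_pos: [0.5179, -0.2039, 0.1309]
ee_rot: [-1.571, 0.0, -1.299]
force: [-1.2, -0.3, 0.8]
opening: 0.003
```

servo_tool(commands=[[0,-3,8,0,0],[0,-3,8,0,0],[0,-3,8,0,0],[0,-3,7,0,0],[0,-1,4,0,0],[0,-1,3,0,0],[0,0,0,0,0],[0,0,0,0,0]])

```text
clock: 17.65
ee_pos: [0.5041, -0.1666, 0.1306]
ee_rot: [-1.571, 0.0, -1.3]
force: [0.4, -0.6, 1.0]
opening: 0.005
```

Run:
```python
from h import *
s=monitor.read_state();print(s["clock"],s["ee_pos"],s["ee_rot"],s["force"])
```

```text
17.65 [ 0.50410826 -0.16658979  0.1305738 ] [-1.57052222e+00  9.98300579e-05 -1.30024545e+00] [ 0.4439496  -0.62044841  1.01868884]
```

The fingers reached the target pose. I'll back away along the same line, lift, move aside and check.

servo_tool(commands=[[0,2,-6,0,0],[0,4,-12,0,0],[0,5,-16,0,0],[0,0,0,45,0],[0,0,0,50,0],[0,0,0,50,0],[0,0,0,5,0],[0,-5,45,0,0]])

```text
clock: 18.45
ee_pos: [0.5135, -0.1618, 0.2833]
ee_rot: [-1.564, -0.009, -1.307]
force: [1.2, 1.5, -0.3]
opening: 0.003
```

servo_tool(commands=[[0,-5,45,0,0],[0,-7,45,0,0],[0,-7,45,0,0],[0,-7,45,0,0],[0,-7,45,0,0],[0,-7,45,0,0],[0,-7,45,0,0],[0,-7,40,0,0]])

```text
clock: 19.25
ee_pos: [0.4563, 0.2007, 0.2802]
ee_rot: [-1.571, 0.0, -1.301]
force: [0.8, 0.5, 0.1]
opening: 0.005
```

servo_tool(commands=[[0,0,0,0,0],[0,0,0,0,0],[0,0,0,0,0]])

```text
clock: 19.55
ee_pos: [0.4566, 0.1982, 0.2802]
ee_rot: [-1.571, -0.001, -1.301]
force: [0.3, -0.8, -0.1]
opening: 0.001
```

Run:
```python
from h import *
import cv2
s=monitor.read_state();print(s["clock"],s["ee_pos"],s["force"])
for c in ("top","side"):
    im=read_camera(c); cv2.imwrite(f"pics/{c}9.png",im[:,:,::-1])
T=[cv2.resize(cv2.imread(f"pics/top{k}.png")[205:265,285:365],None,fx=5,fy=5,interpolation=cv2.INTER_CUBIC) for k in (0,9)]
S=[cv2.resize(cv2.imread(f"pics/side{k}.png")[215:275,290:370],None,fx=5,fy=5,interpolation=cv2.INTER_CUBIC) for k in (0,9)]
cv2.imwrite("pics/cmp9.png",np.vstack([np.hstack(T),np.hstack(S)]))
for cam in ("top","side"):
    p=[]
    for k in (0,9):
        im=cv2.imread(f"pics/{cam}{k}.png",0).astype(np.float32)
        th=np.linspace(0,2*np.pi,720,endpoint=False); r=np.arange(.020,.044,.001)
        pts=np.stack([C[0]+np.outer(r,np.cos(th)),C[1]+np.outer(r,np.sin(th)),np.full((len(r),720),.105)],-1)
        uv=proj(cam,pts).astype(np.float32); x=cv2.remap(im,uv[...,0],uv[...,1],cv2.INTER_CUBIC).mean(0); p.append(x-x.mean())
    a,b=p; cc=np.fft.ifft(np.fft.fft(b)*np.conj(np.fft.fft(a))).real/np.sqrt((a**2).sum()*(b**2).sum())
    i=max(range(-80,81),key=lambda i:cc[i]); print(cam,"CCW shift rad",np.radians(i/2).round(3),round(cc[i],2))
```

```text
19.55 [0.45657725 0.19822716 0.28023107] [ 0.29286447 -0.76983675 -0.0635826 ]
top CCW shift rad 0.0 1.0
side CCW shift rad 0.0 1.0
```

View pics/cmp9.png

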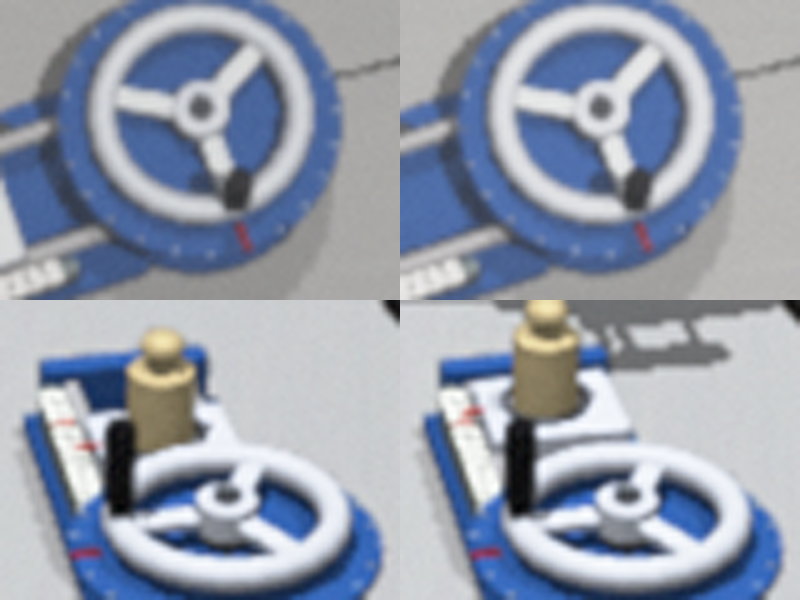

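View pics/top9.png

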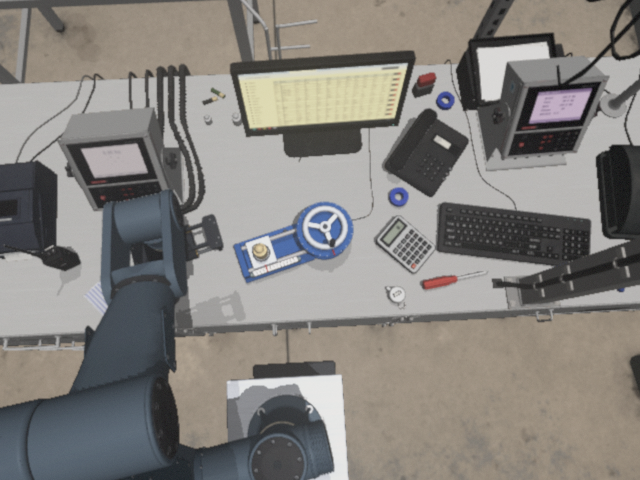

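The wheel now matches its start picture (shift 0.00 rad in both views). The weight stands upright on the advanced carriage, the visible bystanders haven't moved, and the arm is clear. I'm handing the job in.

```bash
python3 -c "
from plant import order
print(order.finish_job())"
```

```text
the job is handed in; nothing more can be done
None
```

I pushed the hand wheel clockwise through one whole turn and handed the job in at about 19.7 s. No verdict was reported.

**How it went:**
- With the fingers shut, I pushed the handle in two strokes. Between them I lifted clear and gave the tool a half turn, because the last joint could not follow the whole circle.
- The force readings while pushing were about 2 to 3 N.
- A first check showed the wheel about 0.10–0.12 rad short. That was within tolerance, but I gave it one 6 mm nudge to centre it, then moved the arm aside to the left.

**Last checks:**
- **Wheel:** spoke comparison with the start pictures gave 0.00 rad difference in both the top and side views, and the handle stands beside the red mark.
- **Carriage and weight:** the carriage has moved on along the slide. I did not measure the 40 mm separately. The brass weight looks upright on its seat.
- **Other items:** those on the right look unmoved. In the last top view the arm hid the two steel weights. The side view before the nudge was not checked closely for them, and the arm stayed well above that area.
- **Robot:** it touches nothing; the force reading of under 1 N is sensor noise.

**Disagreement:** the cameras differed by about 3–6 mm and up to 0.08 rad on where the wheel stands. I used a compromise pose, and the pushing contact fitted it to within about 3 mm.

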